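# Wipe the broken dish off the hotplate

## Robot

A 6-joint arm with a two-finger parallel gripper is mounted at the origin on the work surface. World frame = base frame: x ahead of the robot, y to its left, z up, the work surface at z = 0. Lengths are in m, angles in degrees, forces in N, time in s.
With the tool pointing down it reaches from about 0.35 to 0.85 m from the base axis. Payload 8.1 kg.
Tool frame: the origin (TCP) lies at the very end of the fingers, on their centre line; the grasp point (between the pads) lies 19 mm behind it (manip.hold_point_z is the distance from the TCP to the grasp point, in m); z points along the fingers, y is the direction in which the jaws open and shut (so a half turn about z gives the same grasp; the last joint's range is limited). The gripper opens to 85 mm and grips with 20 to 120 N. Pads are 22 mm wide; open, the fingers measure 114 mm over their backs; the gripper's body (76 mm by 85 mm) begins 54 mm behind the grasp point. The pads swing forward as they close: fully open they stand 13 mm farther back than shut.
Start: joints at [-69.351, 7.471, 85.268, -0, 87.261, -4.893], TCP at [0.259, -0.541, 0.231] pointing down, gripper open.
Joint ranges: [-169.43, 169.43], [-51.17, 129.36], [1.28, 143.12], [-76.62, 256.62], [0, 156.53], [-152.29, 152.29]. Speed limits (degrees/s): [136.94, 136.94, 159.86, 180, 180, 180].

## Interface

Orientations are given as [roll, pitch, yaw] about the fixed x, y, z axes, in that order (R = Rz(yaw) Ry(pitch) Rx(roll)).
In Python, from plant import manip gives the robot as it stands.
- The arm moves only by the tool apply_moves, never from a script. Its argument "motion" is text: rows parted by semicolons, each of 7 numbers parted by spaces: the shift along the tool's x, y, z in cm, then the turn, a rotation vector about the tool's x, y, z in rad, then the finger opening in cm, from 0 to 8.54. A call has 1 to 12 rows; each row is the pose to reach, as a shift and turn from the pose commanded when the call began, along the tool's axes at that moment; what a row does not reach only later rows make up. A row lasts 1/12 s, in which the tool goes at most 41.7 mm and 7.16 degrees, less where a joint would pass 70% of its speed; a pose out of reach is approached as far as the arm can. A call with a gripper value outside its range is refused whole. The fingers move at their own pace and stop on an object; "newtons" is the grip in N (left out, the last holds). Time passes only in rows, so rows that repeat a pose let the fingers close. It gives the time, the measured TCP pose, the force and the opening at its end, in the units of the state.
- manip.read_state(): the state, without advancing time (a new reading comes with each control period).
- manip.snapshot(name): name is "side" or "top" or "wrist"; returns a dict with "color" (480x640x3 uint8, blue, green, red), "mtx" (3x3 intrinsics, pixels), "dist" ([k1, k2, p1, p2, k3] as OpenCV has them; the pictures are not rectified), "extrinsics" (4x4, takes a point from world to camera coordinates). Camera axes: x right, y up, looking along -z (the intrinsics and any distortion apply to the point x, -y, -z); pixel columns grow to the right and rows downward; lengths in m; the calibration is good to about 2 mm. A picture is of the moment at which its call begins. There is no depth.
- manip.close_job(): hands the job in, once; it reports no verdict.
Trained networks look in a picture, given as the dict that the camera call returned (one of the last four; its "shot" number tells which), for a name from the list of things; names that differ only in an ending like _2 or _b are one class to them, and where a whole thing is asked for, a point or a joint stands for the part that bears it (a point fixed in the world has none). Each returns a list of dicts, best first, with "p" (0 to 1); they miss things now and then, are a little off and sometimes report something else, mostly with a low value. They report only what shows in the picture. A call takes as long as a camera call. They do not tell look-alikes from the thing itself.
- manip.cut_out(picture, target): "pixels" (480x640 bool, what is visible of it).
- manip.tip_of(picture, target): "point" ([x, y, z] in m, in world coordinates, good to about 4 mm: a listed point, or the origin of a listed thing).
The state is a dict: "time": time; "joints": joint angles; "joint_vel": joint speeds; "joint_efforts": joint torques, N m; "tool_pos": TCP position; "orientation": TCP orientation; "force": force on the tool from outside, world axes, zero at the start; "wrist_torque": the same for the moment, N m; "gripper_width": finger opening in m.
Only numpy, scipy, OpenCV 4.12 (cv2) and the standard library are available. Lean on these libraries where they do the work, as an engineer would, in place of code of your own. Each camera call takes 0.05 s, during which the arm holds its last target. There are 200 camera calls.

## Task

A porcelain dish has broken on the cold black hotplate: with the orange scraper block, wipe all four white shards off it into the yellow catch tray, without touching the sharp shards with the gripper fingers. Then stand the scraper upright on its blue mat again, set down and not dropped, and leave the other things where they are.

Things in the scene. Friction and masses are not known exactly. Their poses are not given: they have to be found in the camera images.
- hotplate: Low laboratory hotplate (cold), fixed: flat black top 200 (its x) x 240 (its y) mm, 10 mm thick, top surface 50 mm above the table, no rim; white base 185 x 200 mm below it. Origin: centre of its underside, on the table. The tray lies at its +y or its -y edge, the mat at the other of these two edges.
- tray: Yellow open catch tray, fixed: 220 (x) x 164 (y) mm outside, 34 mm high, walls 4 mm, floor about 4 mm thick. Parallel to the hotplate; its near wall is tucked 12 mm under the overhanging edge of the hotplate's top. Origin: centre of its underside, on the table; x runs along the hotplate edge.
- mat: Blue flat parking mat, fixed: 210 (x) x 110 (y) x 8 mm thick, parallel to the hotplate, beside the edge away from the tray (gap 15 mm). Origin: centre of its underside, on the table.
- scraper: Loose scraper block, 200 to 420 g, standing on the mat: orange block 160 (its x) x 36 (its y) x 25 mm high, with a black handle bar 100 (x) x 24 (y) mm on it, from 25 to 70 mm above the underside. Origin: centre of its underside; z up. Its long 160 mm faces look along +y and -y.
- shard0_c (a point): Middle of a loose flat white porcelain shard, about 42 x 28 mm, 8 mm thick, 20 g, lying on the hotplate's top at the start.
- shard1_c (a point): Middle of a loose flat white porcelain shard, about 42 x 28 mm, 8 mm thick, 20 g, lying on the hotplate's top at the start.
- shard2_c (a point): Middle of a loose flat white porcelain shard, about 42 x 28 mm, 8 mm thick, 20 g, lying on the hotplate's top at the start.
- shard3_c (a point): Middle of a loose flat white porcelain shard, about 42 x 28 mm, 8 mm thick, 20 g, lying on the hotplate's top at the start.
- dish_a: Bystander: round closed cream-coloured culture dish, 90 mm across, 16 mm high, on the table just beyond the hotplate. Origin: centre of underside.
- dish_b: Bystander: round closed white culture dish, 90 mm across, 16 mm high, on the table. Origin: centre of underside.
- media_bottle: Bystander: cream-coloured media bottle with blue cap, 76 mm across, 140 mm high. Origin: centre of underside.
- amber_bottle: Bystander: amber bottle with white cap, 64 mm across, 130 mm high. Origin: centre of underside.
- beaker: Bystander: clear open beaker, 72 mm across, 90 mm high. Origin: centre of underside.
- spatula: Bystander: spatula with blue handle, 190 mm long, lying on the table between the hotplate and the robot. Origin: on its underside, x along its length.
Mind the look-alikes: they are no part of the job. Leave any green look-alike of the part that bears shard3_c alone. There is more than one size of the scraper; the job needs the smaller.

How it is judged:
By the outcome, as a careful person would: the job done as asked, in the order asked, and still so for the second after the job is handed in, with the robot touching nothing.
It also fails if it takes over 48 s, if anything falls off the work surface, if the arm or the gripper's body presses on something with over 40 N, if the wrist force passes 120 N, or if a joint passes its speed limit or range.

## Working session

There is one attempt and no reset: what is moved stays moved. The work goes in short steps, Python scripts to look and compute and a tool call to move; the robot and the scene stay as the last step left them, time stands still between calls to the robot, and variables do not carry over. Pictures are saved under pics/ and viewed, about 8 in all and at most 12, crops included, and the job is handed in when it is done.

Besides the shell and the picture viewer there is one more tool, called after "Call:" in YAML: its name, and indented under it one key for each argument. apply_moves: Moves the arm, as the interface text tells. Its arguments: {"type":"object","properties":{"motion":{"type":"string"},"newtons":{"type":"number"}},"required":["motion"]}

```bash
ls; mkdir -p pics
cat > h.py <<'E'
import numpy as np, cv2
from scipy.spatial.transform import Rotation as R
from plant import manip
def proj(s,P):
    E=np.array(s["extrinsics"]); P=np.atleast_2d(P); c=P@E[:3,:3].T+E[:3,3]
    c=c*[1,-1,-1]
    return cv2.projectPoints(c.reshape(-1,1,3),np.zeros(3),np.zeros(3),np.array(s["mtx"]),np.array(s["dist"]))[0].reshape(-1,2)
def ray(s,uv,z):
    E=np.array(s["extrinsics"]); n=cv2.undistortPoints(np.array(uv,float).reshape(-1,1,2),np.array(s["mtx"]),np.array(s["dist"])).reshape(-1,2)
    d=np.c_[n[:,0],-n[:,1],-np.ones(len(n))]@E[:3,:3]; o=-E[:3,:3].T@E[:3,3]
    return o+d*((z-o[2])/d[:,2])[:,None]
def blobs(s,name,z):
    for r in manip.cut_out(s,name):
        m=r["pixels"].astype(np.uint8)
        if m.sum()<20: continue
        cs,_=cv2.findContours(m,cv2.RETR_EXTERNAL,cv2.CHAIN_APPROX_NONE)
        c=max(cs,key=cv2.contourArea).reshape(-1,2)
        w=ray(s,c,z)[:,:2]
        rc=cv2.minAreaRect((w*1000).astype(np.float32))
        print(name,"p%.2f"%r["p"],"px",c.mean(0).round(),"rect mm",np.round(rc[0]),np.round(rc[1]),round(rc[2],1))
E
python3 - <<'E'
from h import *
st=manip.read_state(); print(st["time"],st["tool_pos"],st["orientation"])
s=manip.snapshot("top"); cv2.imwrite("pics/top0.png",s["color"])
for n,z in [("hotplate",.05),("tray",.034),("mat",.008),("scraper",.025),("shard0_c",.058)]: blobs(s,n,z)
for n in ["hotplate","tray","mat","scraper","shard0_c"]:
    print(n,[(np.round(r["point"],3).tolist(),round(r["p"],2)) for r in manip.tip_of(s,n)])
E
```

```text
pics
0.0 [ 0.25854825 -0.54082504  0.23022985] [-1.79894567e+02 -8.38861687e-03  2.55462857e+01]
hotplate p0.80 px [322. 248.] rect mm [536. -20.] [208. 242.] 15.7
hotplate p0.18 px [276. 142.] rect mm [799.  88.] [108.  75.] 0.6
tray p0.65 px [399. 226.] rect mm [ 590. -202.] [221. 170.] 15.2
mat p0.77 px [246. 272.] rect mm [489. 162.] [208. 110.] 16.4
mat p0.66 px [134. 217.] rect mm [625. 437.] [105.  68.] 53.8
scraper p0.79 px [132. 336.] rect mm [342. 424.] [ 68. 217.] 62.6
scraper p0.69 px [244. 275.] rect mm [480. 164.] [160.  36.] 15.2
shard0_c p0.63 px [313. 268.] rect mm [490.   3.] [30. 45.] 69.3
hotplate [([0.537, -0.02, -0.003], 0.81), ([0.617, -0.432, 0.002], 0.15)]
tray [([0.59, -0.202, 0.004], 0.9), ([0.552, 0.034, 0.054], 0.62)]
mat [([0.49, 0.16, 0.001], 0.89)]
scraper [([0.342, 0.424, -0.0], 0.65)]
shard0_c [([0.492, 0.0, 0.06], 0.74)]
```

View pics/top0.png

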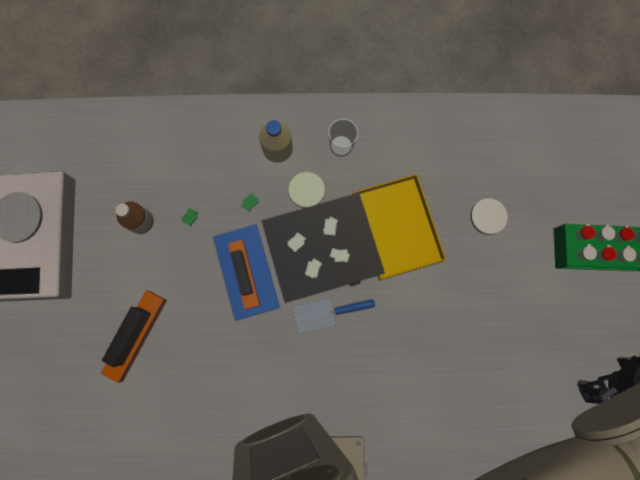

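Overview: the scraper on the blue mat is at px (244,275), and a larger one stands at (132,336). White shards are at (330,226), (296,242), (340,255) and (313,268), with green look-alikes at (190,217) and (250,202). The rectangles measure 160x36 mm against 217x68 mm, so the one on the mat is meant. I'll confirm that in a crop and measure the shards.

Run:
```python
from h import *
s=manip.snapshot("top"); im=s["color"]
c=cv2.resize(im[160:400,90:410],None,fx=2.5,fy=2.5,interpolation=cv2.INTER_CUBIC); cv2.imwrite("pics/crop0.png",c)
# white shards on plate by colour
hsv=cv2.cvtColor(im,cv2.COLOR_BGR2HSV)
w=ray(s,[(x,y) for y in range(480) for x in range(640)],.058)[:,:2].reshape(480,640,2)
a=np.radians(15.5); hc=np.array([.537,-.020])
l=(w-hc)@np.array([[np.cos(a),-np.sin(a)],[np.sin(a),np.cos(a)]])
m=((hsv[...,2]>130)&(abs(l[...,0])<.1)&(abs(l[...,1])<.118)&(hsv[...,1]<90)).astype(np.uint8)
n,lab,stt,_=cv2.connectedComponentsWithStats(m)
for i in range(1,n):
    if stt[i,4]>15: q=l[lab==i]*1000; print("shard local mm",q.mean(0).round(),q.min(0).round(),q.max(0).round(),stt[i,4])
for z in (.025,):
    m=((hsv[...,0]<14)&(hsv[...,1]>170)&(hsv[...,2]>90)).astype(np.uint8); m[:,:200]=0;m[:,290:]=0
    p=np.argwhere(m)[:,::-1]; rc=cv2.minAreaRect((ray(s,p,z)[:,:2]*1000).astype(np.float32)); print(rc)
m=((hsv[...,2]<60)).astype(np.uint8); m[:,:228]=0;m[:,258:]=0;m[:240]=0;m[300:]=0
p=np.argwhere(m)[:,::-1]; print("handle",cv2.minAreaRect((ray(s,p,.07)[:,:2]*1000).astype(np.float32)))
```

```text
shard local mm [ 42. -32.] [ 22. -49.] [ 62. -14.] 177
shard local mm [29. 54.] [11. 34.] [47. 74.] 179
shard local mm [-29. -34.] [-46. -53.] [-11. -12.] 178
shard local mm [-41.  34.] [-60.  15.] [-21.  52.] 185
((481.14715576171875, 164.43946838378906), (157.11032104492188, 32.5650749206543), 14.68448543548584)
handle ((479.53839111328125, 162.96681213378906), (99.93557739257812, 24.899904251098633), 14.910055160522461)
```

View pics/crop0.png

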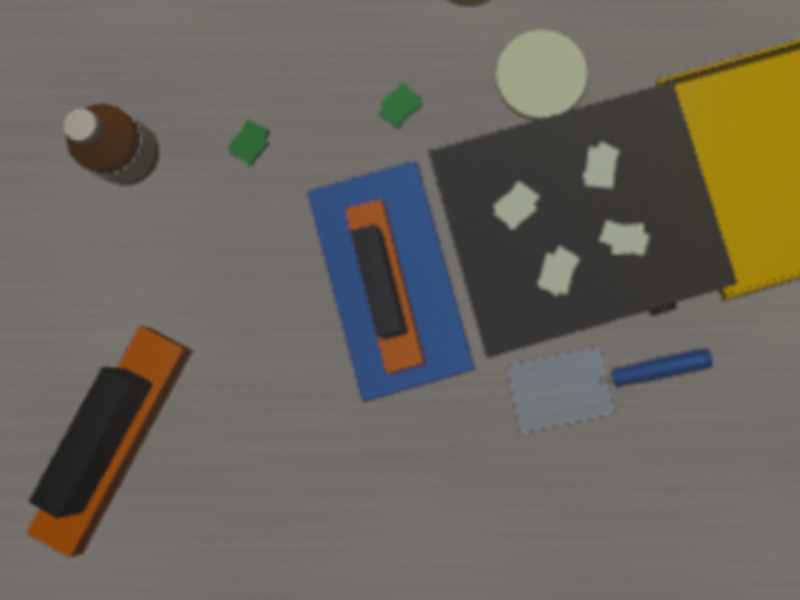

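The crop confirms it: the small scraper on the mat is at crop px (385,285), the big one is off to the left, and the green pieces are off the plate. All four shards span only -60..62 mm in plate x, so the 160 mm block covers them in one sweep. I'll move over the scraper.

Call:
apply_moves:
  motion: "50.3 -54 3 0 0 0.183 8.5;50.3 -54 3 0 0 0.183 8.5;50.3 -54 3 0 0 0.183 8.5;50.3 -54 3 0 0 0.183 8.5;50.3 -54 3 0 0 0.183 8.5;50.3 -54 3 0 0 0.183 8.5;50.3 -54 3 0 0 0.183 8.5;50.3 -54 3 0 0 0.183 8.5;50.3 -54 3 0 0 0.183 8.5;50.3 -54 3 0 0 0.183 8.5;50.3 -54 3 0 0 0.183 8.5;50.3 -54 3 0 0 0.183 8.5"

```text
time: 1.6
tool_pos: [0.4086, -0.0627, 0.2114]
orientation: [180.0, -0.1, 15.0]
force: [1.3, -0.7, 0.6]
gripper_width: 0.0849
```

```bash
cat >> h.py <<'E'
def togo(x,y,z,yaw):
    st=manip.read_state(); p=np.array(st["tool_pos"]); r=R.from_euler("xyz",st["orientation"],degrees=True)
    t=R.from_euler("xyz",[180,0,yaw],degrees=True)
    print("t",st["time"],"pos",p.round(4),"rpy",np.round(st["orientation"],2),"F",np.round(st["force"],1),"w",round(st["gripper_width"],4),"J",np.round(st["joints"]))
    print("shift cm",(r.inv().apply(np.array([x,y,z])-p)*100).round(2),"rot",(r.inv()*t).as_rotvec().round(3))
E
python3 -c "
from h import *
togo(.480,.1635,.19,15)"
```

```text
t 1.6 pos [ 0.4086 -0.0627  0.2114] rpy [ 1.7996e+02 -7.0000e-02  1.5040e+01] F [ 1.3 -0.7  0.6] w 0.0849 J [-16. -22. 115.  -0.  88.  59.]
shift cm [ 12.77 -20.     2.14] rot [ 0.001 -0.001  0.001]
```

Call:
apply_moves:
  motion: "12.7 -20 2 0 0 0 8.5;12.7 -20 2 0 0 0 8.5;12.7 -20 2 0 0 0 8.5;12.7 -20 2 0 0 0 8.5;12.7 -20 2 0 0 0 8.5;12.7 -20 2 0 0 0 8.5;12.7 -20 2 0 0 0 8.5;12.7 -20 2 0 0 0 8.5;12.7 -20 2 0 0 0 8.5"

```text
time: 2.35
tool_pos: [0.4788, 0.1611, 0.1909]
orientation: [180.0, 0.0, 15.1]
force: [-0.4, -0.3, 0.5]
gripper_width: 0.085
```

Run:
```python
from h import *
s=manip.snapshot("wrist"); im=s["color"].copy()
blobs(s,"scraper",.033); blobs(s,"mat",.008)
m=max(manip.cut_out(s,"scraper"),key=lambda r:r["p"])["pixels"]
hsv=cv2.cvtColor(im,cv2.COLOR_BGR2HSV)
h=(m&(hsv[...,2]<75)).astype(np.uint8); h=cv2.morphologyEx(h,cv2.MORPH_OPEN,np.ones((5,5)))
p=np.argwhere(h)[:,::-1]; print("handle@.078",cv2.minAreaRect((ray(s,p,.078)[:,:2]*1000).astype(np.float32)))
print([(np.round(r["point"],4),r["p"]) for r in manip.tip_of(s,"scraper")])
a=np.radians(15);ax=np.array([np.cos(a),np.sin(a),0]);ay=np.array([-ax[1],ax[0],0])
P=[np.array([.480,.1635,.078])+sx*.05*ax+sy*.012*ay for sx,sy in [(1,1),(1,-1),(-1,-1),(-1,1)]]
cv2.polylines(im,[proj(s,P).astype(int).reshape(-1,1,2)],True,(0,255,0),1)
cv2.imwrite("pics/w1.png",im); togo(.480,.1635,.046,15)
```

```text
scraper p0.75 px [317. 201.] rect mm [482. 164.] [160.  37.] 14.7
scraper p0.69 px [ 31. 247.] rect mm [381. 394.] [ 56. 155.] 62.9
mat p0.78 px [322. 178.] rect mm [490. 162.] [210. 111.] 16.0
handle@.078 ((483.8481140136719, 164.49661254882812), (102.424072265625, 22.664440155029297), 14.749341011047363)
[(array([0.4798, 0.1639, 0.0056]), 0.79), (array([ 0.3426,  0.4189, -0.0093]), 0.65)]
t 2.6 pos [0.4792 0.1604 0.1913] rpy [ 1.7999e+02 -4.0000e-02  1.4960e+01] F [-0.3  0.3  0.5] w 0.0854 J [ 13.  -6. 103.  -0.  83.  88.]
shift cm [ 0.15 -0.28 14.53] rot [ 0.    -0.001 -0.001]
```

View pics/w1.png

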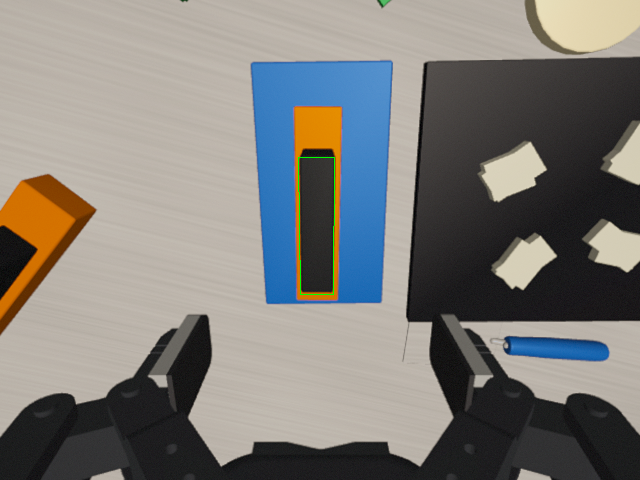

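The wrist view shows the green handle outline drawn from my estimate sitting on the real handle, around px (317,225), with open fingers either side. Descending with the jaws partly closed to clear the plate edge.

Call:
apply_moves:
  motion: "0.2 -0.3 3 0 0 0 5;0.2 -0.3 6 0 0 0 5;0.2 -0.3 9 0 0 0 5;0.2 -0.3 11 0 0 0 5;0.2 -0.3 13 0 0 0 5;0.2 -0.3 14 0 0 0 5;0.2 -0.3 14.7 0 0 0 5;0.2 -0.3 14.7 0 0 0 5"

```text
time: 3.27
tool_pos: [0.4795, 0.1643, 0.043]
orientation: [-180.0, 0.1, 15.0]
force: [-0.1, -0.4, -0.4]
gripper_width: 0.0499
```

Call:
apply_moves:
  motion: "0 0 0 0 0 0 2.5;0 0 0 0 0 0 2;0 0 0 0 0 0 1.5;0 0 0 0 0 0 1.5;0 0 0 0 0 0 1.5;0 0 0 0 0 0 1.5;0 0 0 0 0 0 1.5;0 0 0 0 0 0 1.5"
  newtons: 70

```text
time: 3.93
tool_pos: [0.4815, 0.1651, 0.0457]
orientation: [180.0, -0.2, 15.1]
force: [-1.3, -1.7, 6.6]
gripper_width: 0.0231
```

```bash
python3 -c "
from h import *
togo(.4805,.164,.0875,15.4)"
```

```text
t 3.9333 pos [0.4815 0.1651 0.0457] rpy [ 1.7999e+02 -1.6000e-01  1.5060e+01] F [-1.3 -1.7  6.6] w 0.0231 J [ 13.   3. 110.  -0.  66.  88.]
shift cm [-0.11  0.08 -4.18] rot [ 0.    -0.003 -0.006]
```

Call:
apply_moves:
  motion: "0 0 -1 0 0 0 1.5;0 0 -2 0 0 0 1.5;0 0 -3 0 0 0 1.5;0 0 -4 0 0 0 1.5;0 0 -4.6 0 0 -0.006 1.5;0 0 -4.6 0 0 -0.006 1.5;0 0 -4.6 0 0 -0.006 1.5;0 0 -4.6 0 0 -0.006 1.5"

```text
time: 4.6
tool_pos: [0.4798, 0.1648, 0.0896]
orientation: [-180.0, 0.0, 15.4]
force: [-1.2, -0.4, -3.8]
gripper_width: 0.0228
```

Run:
```python
from h import *
togo(.4805,.164,.0885,15.4)
s=manip.snapshot("side"); im=s["color"]
p=proj(s,[[.4805,.164,.055],[.537,-.02,.05]]); print(p)
x0=int(np.clip(p[:,0].mean()-130,0,380)); y0=int(np.clip(p[:,1].mean()-100,0,285))
cv2.imwrite("pics/s1.png",cv2.resize(im[y0:y0+195,x0:x0+260],None,fx=3,fy=3)); print(x0,y0)
```

```text
t 4.6 pos [0.4798 0.1648 0.0896] rpy [-1.80e+02  4.00e-02  1.54e+01] F [-1.2 -0.4 -3.8] w 0.0228 J [ 13.  -0. 108.   0.  72.  88.]
shift cm [0.04 0.09 0.11] rot [-0.     0.001 -0.   ]
[[282.07316459 199.32883219]
 [316.28491224 251.22945552]]
169 125
```

View pics/s1.png

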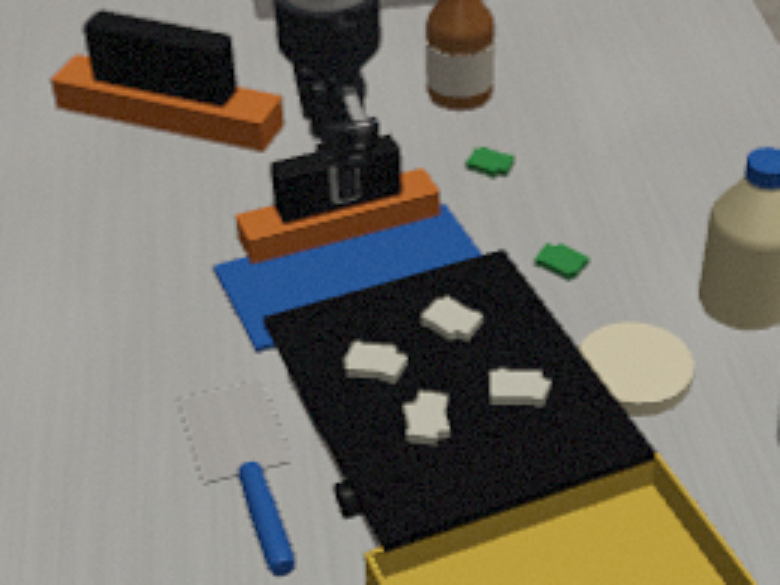

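The side view shows the scraper held level and clear of the mat, around px (340,215). All four shards are still undisturbed. Moving over the plate's near edge, then lowering to feel contact.

Call:
apply_moves:
  motion: "0 2 0 0 0 0 1.5;0 4.5 0 0 0 0 1.5;0 7 0 0 0 0 1.5;0 7.6 0 0 0 0 1.5;0 7.6 0.15 0 0 0 1.5;0 7.6 0.15 0 0 0 1.5;0 7.6 0.15 0 0 0 1.5"

```text
time: 5.23
tool_pos: [0.4999, 0.0923, 0.088]
orientation: [-180.0, 0.0, 15.4]
force: [0.5, 0.4, -4.0]
gripper_width: 0.0234
```

Call:
apply_moves:
  motion: "0 0 0.1 0 0 0 1.5;0 0 0.1 0 0 0 1.5"

```text
time: 5.4
tool_pos: [0.5001, 0.0925, 0.0877]
orientation: [-180.0, 0.0, 15.5]
force: [-2.5, 0.2, -1.2]
gripper_width: 0.0234
```

Call:
apply_moves:
  motion: "0 0 0.1 0 0 0 1.5;0 0 0.1 0 0 0 1.5"

```text
time: 5.57
tool_pos: [0.5002, 0.0924, 0.0875]
orientation: [-180.0, 0.0, 15.5]
force: [-8.4, -0.0, 10.3]
gripper_width: 0.0231
```

Contact felt at the last 1 mm, so I'll back off 1 mm and sweep at about 12 cm/s.

Call:
apply_moves:
  motion: "0 0.5 -0.1 0 0 0 1.5;0 1.5 -0.1 0 0 0 1.5;0 2.5 -0.1 0 0 0 1.5;0 3.5 -0.1 0 0 0 1.5;0 4.5 -0.1 0 0 0 1.5;0 5.5 -0.1 0 0 0 1.5;0 6.5 -0.1 0 0 0 1.5;0 7.5 -0.1 0 0 0 1.5;0 8.5 -0.1 0 0 0 1.5;0 9.5 -0.1 0 0 0 1.5;0 10.5 -0.1 0 0 0 1.5;0 11.5 -0.1 0 0 0 1.5"

```text
time: 6.57
tool_pos: [0.5312, -0.0201, 0.0876]
orientation: [-180.0, -0.0, 15.4]
force: [-1.6, 5.4, 3.6]
gripper_width: 0.0228
```

Run:
```python
from h import *
togo(.537,-.020,.0875,15.5)
s=manip.snapshot("side"); cv2.imwrite("pics/s2.png",cv2.resize(s["color"][150:345,200:460],None,fx=3,fy=3))
```

```text
t 6.5667 pos [ 0.5312 -0.0201  0.0876] rpy [-1.7998e+02 -1.0000e-02  1.5400e+01] F [-1.6  5.4  3.6] w 0.0228 J [ -8.   4. 105.   0.  71.  67.]
shift cm [0.56 0.14 0.01] rot [-0.    -0.    -0.002]
```

View pics/s2.png

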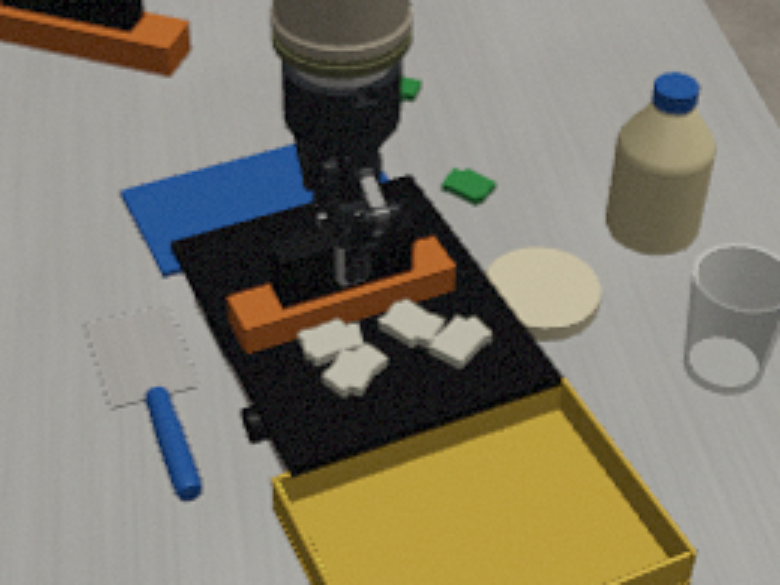

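Mid-sweep: all four shards are flat ahead of the block, around px (330-460, 325-370), within its width. Continuing with a 5 mm shift to centre the block.

Call:
apply_moves:
  motion: "0.1 1 0 0 0 0 1.5;0.2 2 0 0 0 0 1.5;0.3 3 0 0 0 0 1.5;0.4 4 0 0 0 0 1.5;0.5 5 0 0 0 0 1.5;0.5 6 0 0 0 0 1.5;0.5 7 0 0 0 0 1.5;0.5 8 0 0 0 0 1.5;0.5 9 0 0 0 0 1.5;0.5 10 0 0 0 0 1.5;0.5 11 0 0 0 0 1.5;0.5 12 0 0 0 0 1.5"

```text
time: 7.62
tool_pos: [0.5677, -0.1338, 0.0876]
orientation: [-180.0, 0.0, 15.4]
force: [-1.5, 5.7, 5.9]
gripper_width: 0.0233
```

Call:
apply_moves:
  motion: "0 0.7 0 0 0 0 1.5;0 1 0 0 0 0 1.5;0 1 0 0 0 0 1.5;0 1 0 0 0 0 1.5"

```text
time: 7.95
tool_pos: [0.5705, -0.1442, 0.0877]
orientation: [179.9, -0.0, 15.4]
force: [-1.2, 0.1, 5.5]
gripper_width: 0.023
```

Run:
```python
from h import *
togo(.537,-.020,.0875,15.5)
s=manip.snapshot("side"); cv2.imwrite("pics/s3.png",cv2.resize(s["color"][180:375,220:480],None,fx=3,fy=3))
```

```text
t 7.95 pos [ 0.5705 -0.1442  0.0877] rpy [ 1.7993e+02 -1.0000e-02  1.5380e+01] F [-1.2  0.1  5.5] w 0.023 J [-19.  12.  96.  -0.  72.  55.]
shift cm [ 7.000e-02 -1.286e+01  1.000e-02] rot [ 0.001 -0.    -0.002]
```

View pics/s3.png

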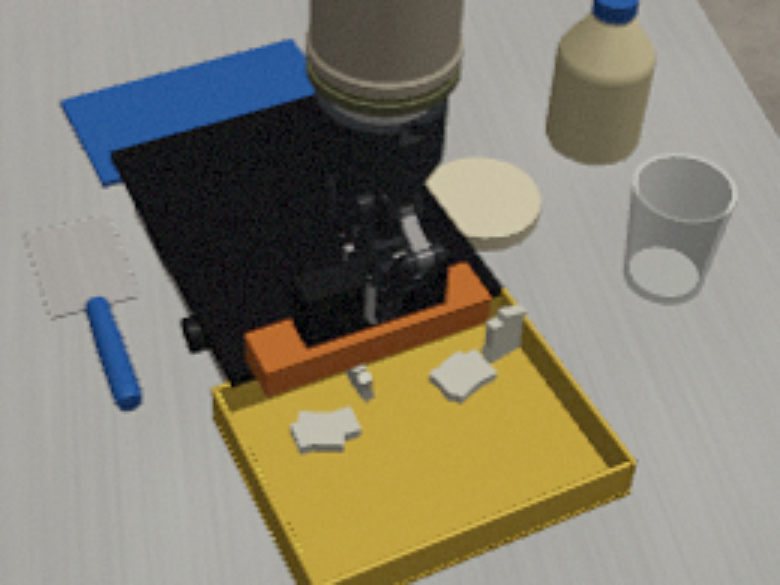

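All four shards are in the tray: two flat at px (325,428) and (463,375), two on edge at (362,382) and (505,330). Lifting and moving back.

Call:
apply_moves:
  motion: "0 0 -0.5 0 0 0 1.5;0 0 -1 0 0 0 1.5;0 0 -2 0 0 0 1.5;0 0 -3.5 0 0 0 1.5;0 -2 -5 0 0 0 1.5;0 -5 -5 0 0 0 1.5;0 -8 -5 0 0 0 1.5;0 -11 -5 0 0 0 1.5;0 -14 -5 0 0 0 1.5;0 -17 -5 0 0 0 1.5;0 -20 -5 0 0 0 1.5;0 -23 -5 0 0 0 1.5"

```text
time: 9.0
tool_pos: [0.5084, 0.0797, 0.1381]
orientation: [180.0, -0.0, 15.4]
force: [0.1, 0.1, -3.3]
gripper_width: 0.0231
```

```bash
python3 -c "
from h import *
togo(.481,.164,.0875,15.3)"
```

```text
t 9.0 pos [0.5084 0.0797 0.1381] rpy [ 1.7999e+02 -1.0000e-02  1.5400e+01] F [ 0.1  0.1 -3.3] w 0.0231 J [  3.  -2. 105.  -0.  77.  78.]
shift cm [-0.41 -8.86  5.06] rot [ 0.    -0.     0.002]
```

Call:
apply_moves:
  motion: "-0.4 -3 0 0 0 0 1.5;-0.4 -6 0 0 0 0 1.5;-0.4 -8.2 0 0 0 0 1.5;-0.4 -8.2 2 0 0 0 1.5;-0.4 -8.2 5 0 0 0 1.5;-0.4 -8.2 6.5 0 0 0 1.5;-0.4 -8.2 6.5 0 0 0 1.5;-0.4 -8.2 6.5 0 0 0 1.5"

```text
time: 9.67
tool_pos: [0.4826, 0.1563, 0.0722]
orientation: [-180.0, 0.1, 15.4]
force: [0.6, -0.1, -2.3]
gripper_width: 0.0231
```

Run:
```python
from h import *
togo(.481,.164,.0465,15.3)
s=manip.snapshot("top"); blobs(s,"mat",.008)
cv2.imwrite("pics/t2.png",cv2.resize(s["color"][160:340,200:460],None,fx=3,fy=3,interpolation=cv2.INTER_CUBIC))
```

```text
t 9.6667 pos [0.4826 0.1563 0.0722] rpy [-1.800e+02  1.300e-01  1.541e+01] F [ 0.6 -0.1 -2.3] w 0.0231 J [ 12.   1. 109.  -0.  70.  87.]
shift cm [ 0.06 -0.79  2.57] rot [-0.     0.002  0.002]
mat p0.94 px [237. 300.] rect mm [422. 181.] [92. 38.] 18.2
```

View pics/t2.png

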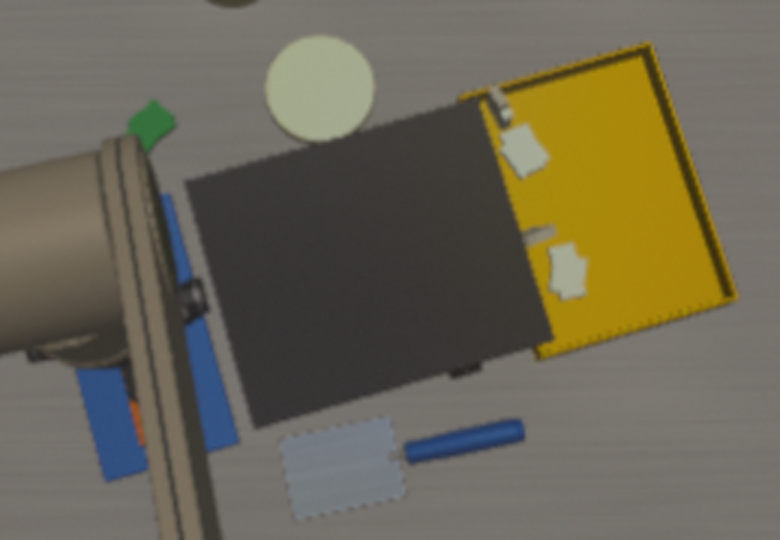

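The plate is empty and all four shards are in the tray: px (525,150), (568,270), and two on edge at (503,107) and (540,235). Setting the scraper down.

Call:
apply_moves:
  motion: "0 -0.8 0.5 0 0 0 1.5;0 -0.8 1 0 0 0 1.5;0 -0.8 1.5 0 0 0 1.5;0 -0.8 2 0 0 0 1.5;0 -0.8 2.3 0 0 0 1.5;0 -0.8 2.3 0 0 0 1.5;0 -0.8 2.3 0 0 0 1.5"

```text
time: 10.35
tool_pos: [0.4811, 0.164, 0.0491]
orientation: [-180.0, 0.1, 15.4]
force: [-0.8, -0.2, -3.4]
gripper_width: 0.0231
```

Call:
apply_moves:
  motion: "0 0 0.1 0 0 0 1.5;0 0 0.1 0 0 0 1.5"

```text
time: 10.52
tool_pos: [0.4816, 0.1641, 0.0486]
orientation: [-180.0, -0.0, 15.4]
force: [-1.0, 0.4, -2.6]
gripper_width: 0.0231
```

Call:
apply_moves:
  motion: "0 0 0.1 0 0 0 1.5;0 0 0.1 0 0 0 1.5"

```text
time: 10.68
tool_pos: [0.4815, 0.1641, 0.0475]
orientation: [180.0, -0.0, 15.4]
force: [1.0, 0.4, -3.5]
gripper_width: 0.0229
```

Call:
apply_moves:
  motion: "0 0 0.1 0 0 0 1.5;0 0 0.1 0 0 0 1.5"

```text
time: 10.85
tool_pos: [0.4814, 0.1641, 0.0464]
orientation: [180.0, 0.0, 15.4]
force: [0.4, -0.6, -3.3]
gripper_width: 0.0232
```

Call:
apply_moves:
  motion: "0 0 0.1 0 0 0 1.5;0 0 0.1 0 0 0 1.5"

```text
time: 11.02
tool_pos: [0.4815, 0.1641, 0.0458]
orientation: [180.0, -0.0, 15.4]
force: [-1.6, -0.4, -1.1]
gripper_width: 0.0231
```

Call:
apply_moves:
  motion: "0 0 0.08 0 0 0 1.5;0 0 0.08 0 0 0 1.5"

```text
time: 11.18
tool_pos: [0.4816, 0.1641, 0.0457]
orientation: [180.0, -0.0, 15.4]
force: [-5.8, -2.3, 6.9]
gripper_width: 0.0234
```

Firm contact on the mat. Opening, then rising.

Call:
apply_moves:
  motion: "0 0 0 0 0 0 2.7;0 0 0 0 0 0 3.5;0 0 0 0 0 0 4.5;0 0 0 0 0 0 5;0 0 0 0 0 0 5;0 0 0 0 0 0 5"

```text
time: 11.68
tool_pos: [0.4814, 0.1641, 0.0446]
orientation: [180.0, 0.0, 15.4]
force: [1.1, 0.5, -0.9]
gripper_width: 0.0498
```

Call:
apply_moves:
  motion: "0 0 -1 0 0 0 5;0 0 -3 0 0 0 5;0 0 -6 0 0 0 5;0 0 -9 0 0 0 5;0 0 -12 0 0 0 5;0 0 -15 0 0 0 5;-5 0 -15 0 0 0 5;-8 0 -15 0 0 0 5;-8 0 -15 0 0 0 5;-8 0 -15 0 0 0 5"

```text
time: 12.52
tool_pos: [0.4029, 0.1426, 0.1952]
orientation: [180.0, -0.1, 15.4]
force: [1.7, -0.9, -0.4]
gripper_width: 0.0498
```

Run:
```python
from h import *
togo(.481,.164,.0465,15.3)
w=manip.snapshot("wrist"); blobs(w,"scraper",.033); blobs(w,"mat",.008)
s=manip.snapshot("side"); cv2.imwrite("pics/s4.png",cv2.resize(s["color"][140:380,200:500],None,fx=2.5,fy=2.5))
for n in ["dish_a","media_bottle","beaker","spatula","tray"]: blobs(s,n,.01)
```

```text
t 12.5167 pos [0.4029 0.1426 0.1952] rpy [ 1.800e+02 -8.000e-02  1.541e+01] F [ 1.7 -0.9 -0.4] w 0.0498 J [ 13. -19. 114.   0.  85.  87.]
shift cm [8.080e+00 1.000e-02 1.488e+01] rot [ 0.    -0.001  0.002]
scraper p0.85 px [ 23. 142.] rect mm [388. 388.] [ 60. 125.] 62.8
scraper p0.64 px [321. 103.] rect mm [477. 162.] [149.  36.] 15.2
mat p0.69 px [324. 116.] rect mm [473. 157.] [173. 111.] 15.7
dish_a p0.96 px [403. 442.] rect mm [ 618. -431.] [93. 89.] 76.7
dish_a p0.90 px [383. 247.] rect mm [698.  15.] [ 76. 100.] 14.4
dish_a p0.34 px [322. 139.] rect mm [631. 517.] [277.  67.] 80.4
media_bottle p0.81 px [421. 206.] rect mm [831. 161.] [253.  79.] 68.7
beaker p0.91 px [445. 255.] rect mm [824. -29.] [171.  80.] 57.4
beaker p0.56 px [322. 139.] rect mm [629. 514.] [271.  64.] 80.5
spatula p0.86 px [252. 281.] rect mm [396. -55.] [ 66. 187.] 12.1
spatula p0.17 px [339. 304.] rect mm [ 566. -138.] [14. 46.] 17.3
tray p0.67 px [360. 324.] rect mm [ 598. -196.] [236. 188.] 15.9
```

View pics/s4.png

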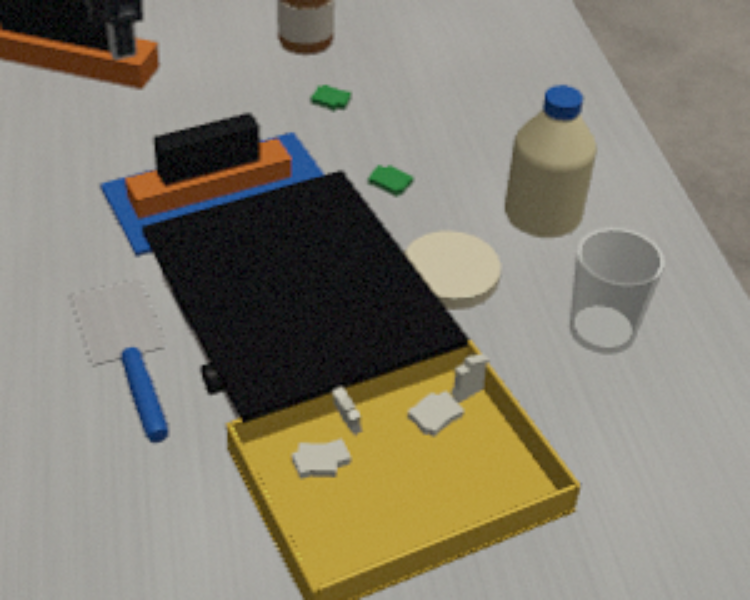

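The scraper stands upright on the mat at px (210,170). The plate is empty, the four shards are in the tray around (320,457), (347,410), (435,412) and (470,377), and the bystanders in view look unmoved. Handing in.

```bash
python3 -c "
from h import *
print(manip.close_job())"
```

```text
the job is handed in; nothing more can be done
None
```

I wiped all four white shards off the hotplate into the catch tray in one sweep with the smaller scraper. I then set it back upright on its blue mat and handed the job in at about 12.6 s of the 48 s allowed. No verdict is reported.

**Scraper:** I lowered it onto the mat in roughly 1 mm steps until contact showed on the force reading, then opened the fingers. The last wrist picture puts it within about 5 mm of where it started, at the same angle.

**Shards:** The final side picture shows an empty plate and all four shards in the tray. Two lie flat; the other two stand on edge, one leaning at the near wall and one in the corner. They stayed there through the last pictures, but I did not push them flat.

**Fingers and forces:** The fingers stayed more than 25 mm above the plate during the sweep, well above the 8 mm shards. The highest force I read was about 13 N.

**Other things:** The bystanders near the hotplate look unmoved. I did not re-measure the other scraper, the amber bottle or the green pieces, but the arm stayed clear of them.

**Disagreements:** The last wrist picture measured the scraper 149 mm long and the mat 173 mm, against 160 and 210 mm given. I put this down to both being cut off at the picture's edge. The network also gave a few false "dish" and "beaker" hits, which I ignored.

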